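Run the rivet tray under the hopper and hold the flap open

TASK

Slide the rivet tray along its rails, under the green bridge, until it is fully home against the stop below the hopper. Then pull the red latch tab all the way sideways against its spring, to the left as seen from the robot, and by it lift the blue tongue off its ball until the hopper flap stands about 30 degrees open. Finish while still holding the tongue raised by the tab, with the tray still home, and leave the bystanding tools (bucking bar, gauge, shaver, clecos) where they are.

Things in the scene. Friction and masses are not known exactly. Their poses are not given: they have to be found in the camera images.
- station: The fixed rivet station. Origin on the counter straight below the ball; x runs along the rails from their open end (nearest the robot) towards the hopper, y to its left, z up. Two dark steel rails 20 mm high, 106 mm apart inside, from x = -190 to 160 mm. Galvanized hopper 160 mm wide, x = 150 to 322 mm, up to 180 mm high.
- ball (a point): Centre of the steel ball (24 mm) at station x = 0, y = 0, 99 mm up, with a flat shoulder 33 mm across under it. It stands on a green bridge that crosses the rails (station x = -15 to 15 mm, y = -78 to 78 mm, underside 60 mm and top 72 mm above the counter).
- tray_handle (a point): Grip point on the brass fin at the tray's near end, on its centre line, 50 mm above the counter. Fin: 24 mm along the tray, 16 mm thick across it (pinch it across), top 70 mm above the tray's underside, 132 mm from the tray's centre. Axes: x along the tray to the hopper, z up. With the tray home it is at x = -102 mm, y = 0 in the station frame.
- tray_mid (a point): Centre of the loose galvanized rivet tray (240 long x 100 wide x 30 mm high, 0.35 to 0.7 kg, empty), 15 mm up. It starts between the rails, 60 to 95 mm short of home; fully home, its far end against the steel stop block (28 mm high, face at x = 150 mm in the station frame), this point is at station x = 30 mm. It has 3 mm play to each side; pressed down it drags.
- tab: The sliding latch with its red tab, carried by the blue tongue (44 mm wide, 10 mm thick, 175 mm long from its hinge, top 117 mm up when level, its end over the ball). Origin on the tongue's centre line above the ball, 112 mm up; x along the tongue away from the robot, y to its left, z up when level. It tilts as flap and tongue turn; its tilt is the angle the flap stands open.
- tongue_mid (a point): Middle of the blue tongue, half-way between hinge axis and ball, 112 mm up when level. Tongue and hopper flap are one piece, hinged about the station's y through x = 140 mm, z = 112 mm, free to 0.8 rad. Lifting the end off the ball opens the flap; spring and weight shut it when let go (4 to 6 N at the tab). It lifts no more than 0.03 rad while latched.
- latch (a joint): Travel (m) of the spring latch across the tongue, towards its left (+y): 0 = engaged (plate under the ball's shoulder), frees the tongue from 0.010, end stop at 0.016. The spring pushes back with about 3.5 N at 0, 7.5 N at 0.016.
- tab_mid (a point): Grip point on the latch's upright red tab, on its centre line, 20 mm below its top. Tab: 26 mm along the tongue, 14 mm thick across it (pinch it across, along y), 44 mm high, on top of the tongue above the ball. The point is 140 mm from the hinge axis towards the robot and 36 mm above it in the tongue's axes; it starts 148 mm above the counter and moves with latch and tongue.
- bucking_bar: Bystander: blackened iron bucking bar, 90 x 35 x 46 mm; origin at the centre of its underside.
- gauge: Bystander: flat pewter-coloured rivet gauge, 124 x 38 x 5 mm; origin at its underside.
- shaver: Bystander: steel rivet shaver body standing upright, 52 mm across, 108 mm high; origin at its underside.
- cleco1: Bystander: brass cleco plug standing upright, 22 mm across, 48 mm high; origin at its underside.
- cleco2: Bystander: brass cleco plug standing upright, 22 mm across, 48 mm high; origin at its underside.
- cleco3: Bystander: brass cleco plug standing upright, 22 mm across, 48 mm high; origin at its underside.
- cleco4: Bystander: brass cleco plug standing upright, 22 mm across, 48 mm high; origin at its underside.

How it is judged:
On the way, in this order (a step that is already met when the one before it is completed fails the run):
1. the tray is fully home against the stop (within 4 mm), between the rails (x of tray_mid in the frame of station above 0.026 m and height (world z) of tray_mid below 0.02 m and y of tray_mid in the frame of station between -0.008 and 0.008 m), for 0.2 s.
2. the latch is pulled sideways at least 10 mm while the tongue is still down on its ball (value of joint latch above 0.01 m and angle between tab's own z axis and vertical below 0.05 rad), for 0.1 s.
At the end, for the whole second after the job is handed in: The flap and its tongue are raised at least 0.42 rad (24 degrees) and still, the fingers are still holding the latch by its tab (contact force over 1.5 N), and the tray is still home within 6 mm of the stop, flat between the rails (angle between tab's own z axis and vertical above 0.42 rad and angular speed of tab below 0.15 rad/s and contact force between the fingers and tab above 1.5 N and x of tray_mid in the frame of station above 0.024 m and height (world z) of tray_mid below 0.02 m and y of tray_mid in the frame of station between -0.008 and 0.008 m); the arm keeps its last pose, push and grip.
It fails at once if a bystanding tool is moved more than 20 mm (distance of any of bucking_bar, gauge, shaver, cleco1, cleco2, cleco3, cleco4 from where it was at the start of the episode above 0.02 m).
It also fails if it takes over 48 s, if anything falls off the work surface, if the arm or the gripper's body presses on something with over 40 N, if the wrist force passes 120 N, or if a joint passes its speed limit or range.

ROBOT

A 6-joint arm with a two-finger parallel gripper is mounted at the origin on the work surface. World frame = base frame: x ahead of the robot, y to its left, z up, the work surface at z = 0. Lengths are in m, angles in rad, forces in N, time in s.
With the tool pointing down it reaches from about 0.425 to 0.95 m from the base axis. Payload 3.5 kg.
Tool frame: the origin (TCP) lies at the centre of the arm's flange, where the gripper is bolted on; the fingertips stand 173 mm ahead of it and the grasp point (between the pads) lies 155 mm ahead of it (ctrl.tcp_to_grasp is the distance from the TCP to the grasp point, in m); z points along the fingers, x is the direction in which the jaws open and shut, and the axes are right-handed (so a half turn about z gives the same grasp; the last joint's range is limited). The gripper opens to 85 mm and grips with 20 to 120 N. Pads are 22 mm wide; open, the fingers measure 114 mm over their backs; the gripper's body (76 mm by 85 mm) begins 54 mm behind the grasp point. The pads swing forward as they close: fully open they stand 13 mm farther back than shut.
Start: joints at [-1.429, 0.286, 1.577, -0, 1.279, -0.15], TCP at [0.194, -0.646, 0.405] pointing down, gripper open.
Joint ranges: [-2.77, 2.77], [-0.9, 2.22], [0.21, 2.48], [-1.53, 4.67], [0.24, 2.81], [-2.84, 2.84]. Speed limits (rad/s): [2.79, 2.79, 3.14, 3.14, 3.14, 3.14].

INTERFACE

Orientations are given as a unit quaternion [x, y, z, w].
In Python, from plant import readout, imaging, ctrl, spotter gives the robot as it stands.
- The arm moves only by the tool apply_moves, never from a script. Its argument "steps" is a list of rows, each an object of numbers: "tx", "ty", "tz": the shift along the tool's x, y, z in mm; "wx", "wy", "wz": the turn, a rotation vector about the tool's x, y, z in rad. In form: [{"tx": .., "ty": .., "tz": .., "wx": .., "wy": .., "wz": ..}, ...]. A call has 1 to 12 rows; each row is the pose to reach, as a shift and turn from the pose commanded when the call began, along the tool's axes at that moment; what a row does not reach only later rows make up. A row lasts 1/10 s, in which the tool goes at most 50 mm and 8.59 degrees, less where a joint would pass 70% of its speed; a pose out of reach is approached as far as the arm can. A call with a gripper value outside its range is refused whole. "hand" is the opening, from 0 (shut) to 1 (fully open), set as the call begins (left out, the last holds). The fingers move at their own pace and stop on an object; "force" is the grip in N (left out, the last holds). Time passes only in rows, so rows that repeat a pose let the fingers close. It gives the time, the measured TCP pose, the force and the opening at its end, in the units of the state.
- readout.get_state(): the state, without advancing time (a new reading comes with each control period).
- imaging.read_camera(name): name is "scene" or "side" or "wrist"; returns a dict with "img" (384x512x3 uint8, red, green, blue), "vfov" (degrees; the focal length in pixels is half the picture's height over the tangent of half this angle, whatever the lens; pixels are square), "cx", "cy" (the principal point, pixels), "R" (3x3) and "t" (3): a world point X has camera coordinates R X + t; the wrist camera has in their place "tool_from_camera" (4x4, takes a point from camera to tool coordinates, whose origin is the TCP and whose axes are the tool frame's). Camera axes: x right, y down, z forward; pixel columns grow to the right and rows downward; lengths in m; the calibration is good to about 2 mm. The wrist camera is an equidistant fisheye: a pixel r from the principal point sees the ray r / f radians off the axis. A picture is of the moment at which its call begins: read the wrist's pose just before it. There is no depth.
- ctrl.sign_off(): hands the job in, once; it reports no verdict.
Trained networks look in the newest picture that a camera, given by its name, has taken for a name from the list of things; names that differ only in an ending like _2 or _b are one class to them, and where a whole thing is asked for, a point or a joint stands for the part that bears it (a point fixed in the world has none). Each returns a list of dicts, best first, with "confidence" (0 to 1); they miss things now and then, are a little off and sometimes report something else, mostly with a low value. They report only what shows in the picture. A call takes as long as a camera call.
- spotter.trace(camera, label): "region" (384x512 bool, what is visible of it) and "uv" ([column, row] in pixels, amid what is visible of it).
The state is a dict: "time": time; "qpos": joint angles; "dq": joint speeds; "joint_efforts": joint torques, N m; "eef_pos": TCP position; "tcp_rot": TCP orientation; "contact_force": force on the tool from outside, world axes, zero at the start; "wrist_torque": the same for the moment, N m; "opening": opening from 0.0 (shut) to 1.0 (fully open).
Only numpy, scipy, OpenCV 4.12 (cv2) and the standard library are available. Lean on these libraries where they do the work, as an engineer would, in place of code of your own. Each camera call takes 0.05 s, during which the arm holds its last target.

## Working session

There is one attempt and no reset: what is moved stays moved. The work goes in short steps, Python scripts to look and compute and a tool call to move; the robot and the scene stay as the last step left them, time stands still between calls to the robot, and variables do not carry over. Pictures are saved under pics/ and viewed, and the job is handed in when it is done.

Besides the shell and the picture viewer there is one more tool, called after "Request:" by a JSON object that holds its "name" and its "arguments". apply_moves: Moves the arm, as the interface text tells. Its arguments: {"type":"object","properties":{"steps":{"type":"array","items":{"type":"object","properties":{"tx":{"type":"number"},"ty":{"type":"number"},"tz":{"type":"number"},"wx":{"type":"number"},"wy":{"type":"number"},"wz":{"type":"number"}}}},"hand":{"type":"number"},"force":{"type":"number"}},"required":["steps"]}

```bash
ls; mkdir -p pics
cat > h.py <<'E'
from plant import readout, imaging, ctrl, spotter
import numpy as np, cv2
from scipy.spatial.transform import Rotation as Ro
def cam(n,save=None):
    c=imaging.read_camera(n)
    if save: cv2.imwrite('pics/'+save,c['img'][:,:,::-1])
    return c
def f(c): return 192/np.tan(np.radians(c['vfov'])/2)
def proj(c,X):
    p=np.asarray(X)@np.array(c['R']).T+c['t']; return np.stack([c['cx']+f(c)*p[...,0]/p[...,2],c['cy']+f(c)*p[...,1]/p[...,2]],-1)
def ray(c,uv):
    R=np.array(c['R']); d=R.T@np.array([(uv[0]-c['cx'])/f(c),(uv[1]-c['cy'])/f(c),1]); o=-R.T@c['t']; return o,d
def atz(c,uv,z):
    o,d=ray(c,uv); return o+d*(z-o[2])/d[2]
E
python3 - <<'E'
from h import *
s=readout.get_state(); print(s)
for n in ['scene','side','wrist']:
    c=cam(n,n+'0.png'); print(n,{k:v for k,v in c.items() if k!='img'})
    if n!='wrist':
        for l in ['station','tray_handle','tray_mid','tab','tongue_mid','tab_mid','ball']:
            r=spotter.trace(n,l); print(l,[(round(x['confidence'],2),x['uv'],int(x['region'].sum())) for x in r[:3]])
E
```

```text
pics
{'time': 0.0, 'qpos': array([-1.42903178e+00,  2.87223841e-01,  1.57819643e+00,  2.43996530e-06,
        1.27857838e+00, -1.49951513e-01]), 'dq': array([-0.00018183,  0.00177257,  0.00024929,  0.00090619, -0.0004367 ,
       -0.00128166]), 'joint_efforts': array([-4.44952266e-04, -4.05985737e+01, -2.92627108e+01, -7.47903823e-05,
        5.93386358e-03,  9.36200962e-06]), 'eef_pos': array([ 0.19415186, -0.64621615,  0.40329736]), 'tcp_rot': array([ 0.80236951, -0.59682637, -0.00084633, -0.00085495]), 'contact_force': array([-0.88749296, -0.16370829,  0.02287532]), 'wrist_torque': array([-0.05164106,  0.0481372 ,  0.01293867]), 'opening': 0.998765762585846}
scene {'vfov': 56.29008937528009, 'cx': 252.00810483590323, 'cy': 185.15967326144772, 'R': array([[ 0.14567581,  0.98930257, -0.00767992],
       [ 0.8179138 , -0.12479864, -0.56164252],
       [-0.55659283,  0.07553621, -0.82734437]]), 't': array([-0.09949719, -0.44935145,  1.28047102])}
station [(0.68, [317.6, 284.2], 14349)]
tray_handle [(0.79, [257.3, 186.2], 2134), (0.33, [319.0, 282.7], 14477)]
tray_mid [(0.95, [264.3, 1
[... 559 characters left out ...]
le [(0.65, [231.1, 226.0], 4362)]
tray_mid [(0.95, [233.3, 225.3], 4291), (0.63, [269.4, 154.2], 490)]
tab [(0.83, [270.9, 157.1], 520)]
tongue_mid [(0.62, [300.2, 158.4], 2890)]
tab_mid [(0.56, [270.2, 155.2], 546)]
ball [(0.86, [334.3, 156.1], 15253)]
wrist {'vfov': 65.70646984690485, 'cx': 257.3296679746693, 'cy': 188.93709668720692, 'tool_from_camera': array([[ 9.99998541e-01,  1.67812237e-03,  3.19793734e-04,
        -8.23860949e-04],
       [-1.70191104e-03,  9.62432534e-01,  2.71515599e-01,
        -6.90679579e-02],
       [ 1.47856507e-04, -2.71515747e-01,  9.62433986e-01,
         2.98006959e-02],
       [ 0.00000000e+00,  0.00000000e+00,  0.00000000e+00,
         1.00000000e+00]])}
```

View pics/scene0.png

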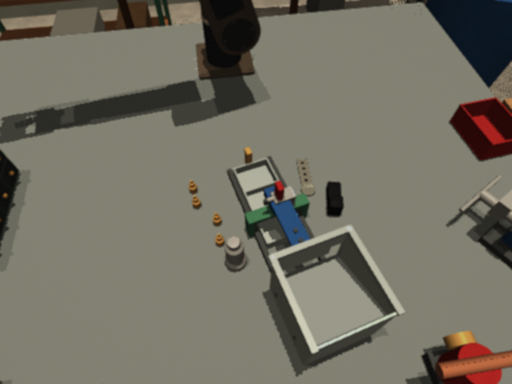

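View pics/side0.png

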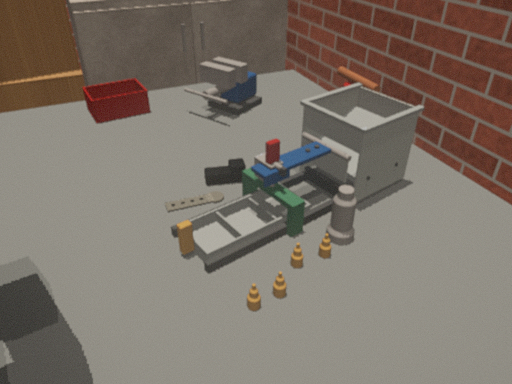

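View pics/wrist0.png

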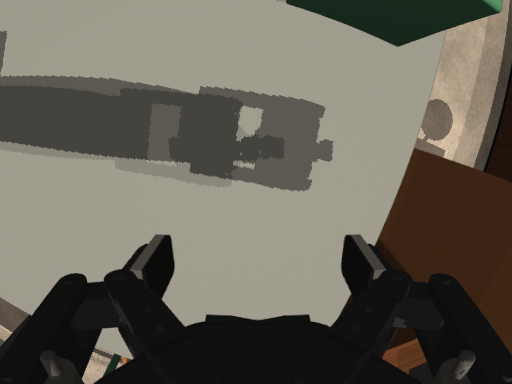

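The scene view shows the station running away from the robot (tab ~(280,188), fin ~(248,154)), and the side view shows the same with fin at (186,237) and tab at (273,152). I'll zoom in to get corners.

Run:
```python
import cv2
a=cv2.imread('pics/scene0.png')[140:360,180:410]; b=cv2.imread('pics/side0.png')[80:270,160:430]
cv2.imwrite('pics/sz.png',cv2.resize(a,None,fx=2.7,fy=2.7,interpolation=cv2.INTER_CUBIC))
cv2.imwrite('pics/dz.png',cv2.resize(b,None,fx=2.9,fy=2.9,interpolation=cv2.INTER_CUBIC))
```

```text
(no output)
```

View pics/sz.png

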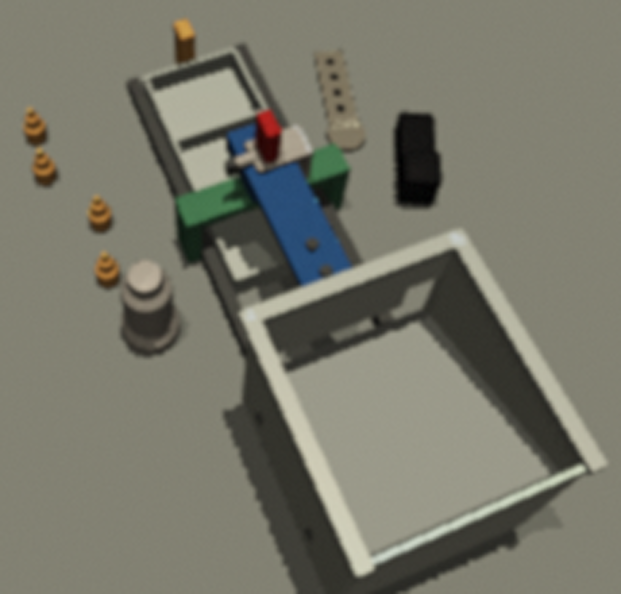

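View pics/dz.png

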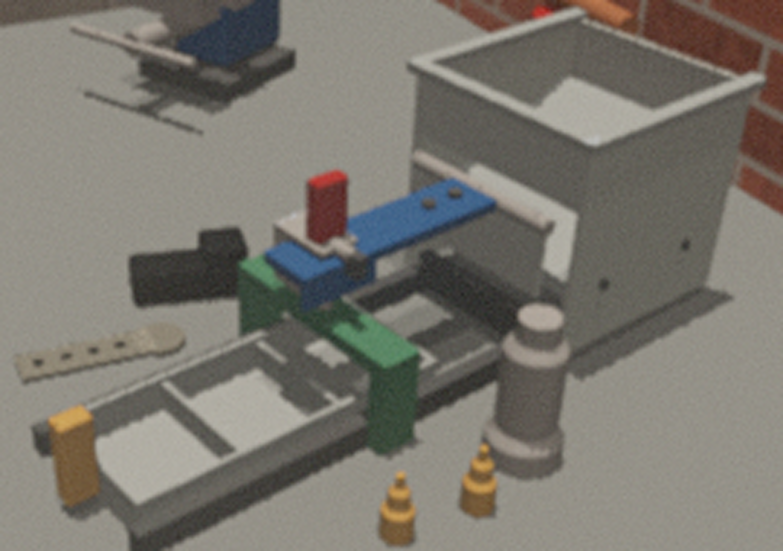

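```bash
cat > fit.py <<'E'
from h import *
from scipy.optimize import least_squares
S=cam('scene');D=cam('side')
def sp(u,v):return np.array([u/2.7+180-.2,v/2.7+140-.2])
def dp(u,v):return np.array([u/2.9+160-.2,v/2.9+80-.2])
obs=[(S,(-15,-78,72),sp(177,205)),(S,(-15,78,72),sp(340,149)),(S,(15,78,72),sp(348,168)),
(D,(-15,-78,72),dp(375,363)),(D,(15,-78,72),dp(418,349)),
(S,(0,0,168),sp(266,120)),(D,(0,0,168),dp(327,178))]
rim=[(S,(-1,-1),sp(242,316)),(S,(-1,1),sp(458,235)),(S,(1,1),sp(605,463)),(S,(1,-1),sp(365,572)),
(D,(-1,1),dp(411,65)),(D,(-1,-1),dp(595,143)),(D,(1,-1),dp(761,78))]
def W(p,X):
    c,s=np.cos(p[2]),np.sin(p[2]); X=np.array(X)/1000.
    return np.array([p[0]+c*X[0]-s*X[1],p[1]+s*X[0]+c*X[1],X[2]])
def res(p):
    r=[proj(c,W(p,X))-uv for c,X,uv in obs]
    for c,(a,b),uv in rim:
        r.append(proj(c,W(p,(236+a*(86+p[3]),b*(80+p[4]),180)))-uv)
    r.append([p[3]*.2,p[4]*.2])
    return np.concatenate(r)
q=least_squares(res,[.7,0,.1,0,0],loss='soft_l1').x if 0 else least_squares(res,[.7,0,.1,0,0]).x
if __name__=='__main__':
    print(q); print(res(q).reshape(-1,2).round(1))
    def tr(p): return np.concatenate([proj(S,W(q,(p[0],p[1],70)))-sp(184,24),proj(D,W(q,(p[0],p[1],70)))-dp(70,413)])
    t=least_squares(tr,[-180,0]);print('fin station',t.x,t.fun, W(q,(t.x[0],t.x[1],50)))
    print('tab',W(q,(0,0,148)))
E
python3 fit.py
```

```text
[0.67283636 0.06341647 0.22747512 1.90259985 4.56284905]
[[-0.7 -2.9]
 [-1.3 -2.8]
 [ 1.3 -0. ]
 [ 3.2  1.8]
 [ 0.7  0.8]
 [ 1.6  0.3]
 [ 0.1 -0.7]
 [ 1.5 -0.8]
 [ 1.2 -0.8]
 [-0.4  0.7]
 [-0.9  0.1]
 [ 0.5 -1.4]
 [-0.3  0. ]
 [ 0.  -0.4]
 [ 0.4  0.9]]
fin station [-192.53922065    0.62058231] [ 0.67991658  0.94024202 -0.32904911  0.80332748] [0.48511721 0.02059993 0.05      ]
tab [0.67283636 0.06341647 0.148     ]
```

```bash
cat >> h.py <<'E'
def tgt(p,yaw,tilt=0):
    "p grasp point world; station yaw; tilt about station y (positive = tongue opening)"
    # tool: z down, x = -station y, y=-station x
    R0=np.array([[0,-1,0],[-1,0,0],[0,0,-1.]]) # cols tool axes in station: x->-y, y->-x, z->-z
    R=Ro.from_euler('z',yaw)*Ro.from_euler('y',tilt)*Ro.from_matrix(R0)
    return np.array(p)-R.apply([0,0,.155]),R
def delta(p,yaw,tilt=0,cmd=None):
    P,R=tgt(p,yaw,tilt); s=readout.get_state()
    P0,Rc=(s['eef_pos'],Ro.from_quat(s['tcp_rot'])) if cmd is None else cmd
    return (Rc.inv().apply(P-P0)*1000).round(1), (Rc.inv()*R).as_rotvec().round(3)
E
python3 - <<'E'
from h import *
print(delta((.5,-.3,.25),.2275)); print(delta((.475,.0206,.15),.2275))
E
```

```text
(array([-2.439e+02, -3.925e+02, -2.000e-01]), array([-0.   , -0.   ,  0.064]))
(array([-558.1, -460.8,   99.8]), array([-0.   , -0.   ,  0.064]))
```

Request:
{"name": "apply_moves", "arguments": {"steps": [{"tx": -122, "ty": -196, "wz": 0.06}, {"tx": -122, "ty": -196, "wz": 0.06}, {"tx": -244, "ty": -392, "wz": 0.064}, {"tx": -244, "ty": -392, "wz": 0.064}, {"tx": -244, "ty": -392, "wz": 0.064}, {"tx": -244, "ty": -392, "wz": 0.064}, {"tx": -300, "ty": -405, "tz": 15, "wz": 0.064}, {"tx": -340, "ty": -412, "tz": 30, "wz": 0.064}, {"tx": -390, "ty": -425, "tz": 40, "wz": 0.064}, {"tx": -435, "ty": -435, "tz": 55, "wz": 0.064}, {"tx": -480, "ty": -445, "tz": 70, "wz": 0.064}, {"tx": -525, "ty": -455, "tz": 85, "wz": 0.064}], "hand": 0.7}}

```text
$.steps[0]: bad value
```

Request:
{"name": "apply_moves", "arguments": {"steps": [{"tx": -122, "ty": -196, "tz": 0, "wx": 0, "wy": 0, "wz": 0.06}, {"tx": -122, "ty": -196, "tz": 0, "wx": 0, "wy": 0, "wz": 0.06}, {"tx": -244, "ty": -392, "tz": 0, "wx": 0, "wy": 0, "wz": 0.064}, {"tx": -244, "ty": -392, "tz": 0, "wx": 0, "wy": 0, "wz": 0.064}, {"tx": -244, "ty": -392, "tz": 0, "wx": 0, "wy": 0, "wz": 0.064}, {"tx": -244, "ty": -392, "tz": 0, "wx": 0, "wy": 0, "wz": 0.064}, {"tx": -244, "ty": -392, "tz": 0, "wx": 0, "wy": 0, "wz": 0.064}, {"tx": -244, "ty": -392, "tz": 0, "wx": 0, "wy": 0, "wz": 0.064}, {"tx": -244, "ty": -392, "tz": 0, "wx": 0, "wy": 0, "wz": 0.064}, {"tx": -244, "ty": -392, "tz": 0, "wx": 0, "wy": 0, "wz": 0.064}], "hand": 0.7}}

```text
time: 1.95
eef_pos: [0.5017, -0.2964, 0.405]
tcp_rot: [0.784, -0.62, 0.0, -0.001]
contact_force: [-0.6, -0.0, 0.4]
opening: 0.701
```

Run:
```python
from h import *
print(delta((.475,.018,.15),.2275))
```

```text
(array([-312. ,  -46.4,  100.2]), array([-0.001,  0.001,  0.005]))
```

Request:
{"name": "apply_moves", "arguments": {"steps": [{"tx": -312, "ty": -46, "tz": 100, "wx": 0, "wy": 0, "wz": 0.005}, {"tx": -312, "ty": -46, "tz": 100, "wx": 0, "wy": 0, "wz": 0.005}, {"tx": -312, "ty": -46, "tz": 100, "wx": 0, "wy": 0, "wz": 0.005}, {"tx": -312, "ty": -46, "tz": 100, "wx": 0, "wy": 0, "wz": 0.005}, {"tx": -312, "ty": -46, "tz": 100, "wx": 0, "wy": 0, "wz": 0.005}, {"tx": -312, "ty": -46, "tz": 100, "wx": 0, "wy": 0, "wz": 0.005}, {"tx": -312, "ty": -46, "tz": 100, "wx": 0, "wy": 0, "wz": 0.005}, {"tx": -312, "ty": -46, "tz": 100, "wx": 0, "wy": 0, "wz": 0.005}, {"tx": -312, "ty": -46, "tz": 100, "wx": 0, "wy": 0, "wz": 0.005}]}}

```text
time: 2.85
eef_pos: [0.4739, 0.0143, 0.3049]
tcp_rot: [0.782, -0.624, 0.0, 0.0]
contact_force: [-0.5, -0.2, 0.4]
opening: 0.698
```

```bash
cat >> h.py <<'E'
def wproj(c,s,X):
    T=np.array(c['tool_from_camera']); Rc=Ro.from_quat(s['tcp_rot'])
    q=Rc.inv().apply(np.asarray(X)-s['eef_pos']); p=(q-T[:3,3])@T[:3,:3]
    th=np.arctan2(np.hypot(p[0],p[1]),p[2]); h=np.hypot(p[0],p[1])
    return np.array([c['cx'],c['cy']])+f(c)*th*p[:2]/h
E
python3 - <<'E'
from h import *
import fit
s=readout.get_state(); print(s['eef_pos'])
c=cam('wrist'); im=c['img'][:,:,::-1].copy()
for X in [(-192.5,0.6,70),(-204.5,-7,70),(-204.5,8.6,70),(-180.5,-7,70),(-180.5,8.6,70),(-13,-7,168),(-13,7,168),(-190,-53,20),(-190,53,20),(-15,-78,72),(-15,78,72)]:
    u=wproj(c,s,fit.W(fit.q,X)); cv2.circle(im,tuple(int(v) for v in u),3,(255,0,255),1); print(X,u.round())
cv2.imwrite('pics/w1.png',cv2.resize(im,None,fx=1.5,fy=1.5))
E
```

```text
[0.4743477  0.01319617 0.30556231]
(-192.5, 0.6, 70) [251. 188.]
(-204.5, -7, 70) [262. 204.]
(-204.5, 8.6, 70) [241. 204.]
(-180.5, -7, 70) [262. 171.]
(-180.5, 8.6, 70) [240. 171.]
(-13, -7, 168) [ 263. -145.]
(-13, 7, 168) [ 232. -144.]
(-190, -53, 20) [313. 170.]
(-190, 53, 20) [194. 170.]
(-15, -78, 72) [357. -44.]
(-15, 78, 72) [146. -41.]
```

View pics/w1.png

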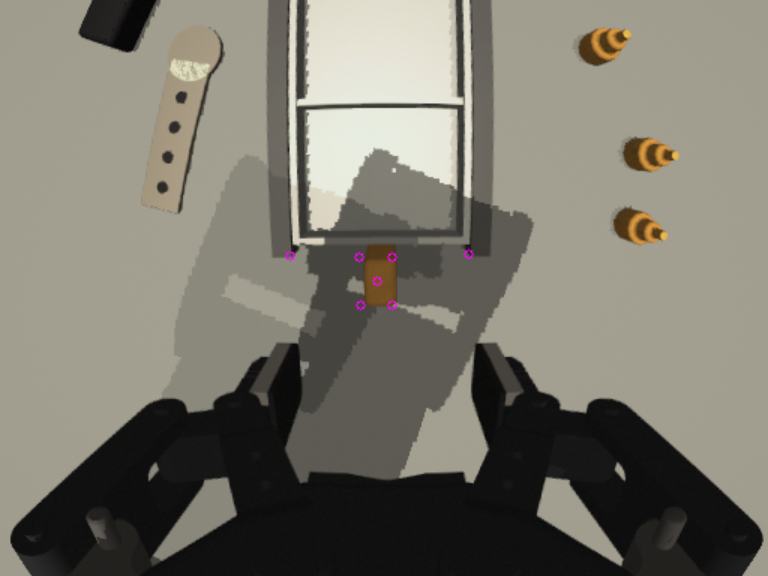

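The overlay matches well: fin within ~2 px of the prediction at (378,280). Going down on it.

Run:
```python
from h import *
import fit
print(delta(fit.W(fit.q,(-193,-0.6,80)),fit.q[2])); print(delta(fit.W(fit.q,(-193,-0.6,52)),fit.q[2]))
```

```text
(array([ -3.8, -11.7,  70.4]), array([-0.001, -0.001, -0.007]))
(array([ -3.8, -11.7,  98.4]), array([-0.001, -0.001, -0.007]))
```

Request:
{"name": "apply_moves", "arguments": {"steps": [{"tx": -4, "ty": -12, "tz": 30, "wx": 0, "wy": 0, "wz": -0.005}, {"tx": -4, "ty": -12, "tz": 60, "wx": 0, "wy": 0, "wz": -0.005}, {"tx": -4, "ty": -12, "tz": 80, "wx": 0, "wy": 0, "wz": -0.005}, {"tx": -4, "ty": -12, "tz": 98, "wx": 0, "wy": 0, "wz": -0.005}, {"tx": -4, "ty": -12, "tz": 98, "wx": 0, "wy": 0, "wz": -0.005}, {"tx": -4, "ty": -12, "tz": 98, "wx": 0, "wy": 0, "wz": -0.005}]}}

```text
time: 3.7
eef_pos: [0.485, 0.0202, 0.2071]
tcp_rot: [0.783, -0.623, 0.0, 0.0]
contact_force: [-0.2, 0.3, 0.6]
opening: 0.7
```

Request:
{"name": "apply_moves", "arguments": {"steps": [{"tx": 0, "ty": 0, "tz": 0, "wx": 0, "wy": 0, "wz": 0}, {"tx": 0, "ty": 0, "tz": 0, "wx": 0, "wy": 0, "wz": 0}, {"tx": 0, "ty": 0, "tz": 0, "wx": 0, "wy": 0, "wz": 0}, {"tx": 0, "ty": 0, "tz": 0, "wx": 0, "wy": 0, "wz": 0}, {"tx": 0, "ty": 0, "tz": 0, "wx": 0, "wy": 0, "wz": 0}, {"tx": 0, "ty": 0, "tz": 0, "wx": 0, "wy": 0, "wz": 0}, {"tx": 0, "ty": 0, "tz": 0, "wx": 0, "wy": 0, "wz": 0}], "hand": 0, "force": 40}}

```text
time: 4.4
eef_pos: [0.4853, 0.0206, 0.2079]
tcp_rot: [0.783, -0.622, 0.001, -0.0]
contact_force: [-1.1, -2.0, 6.6]
opening: 0.181
```

Run:
```python
from h import *
import fit
cam('wrist','w2.png')
s=readout.get_state(); g=s['eef_pos']+Ro.from_quat(s['tcp_rot']).apply([0,0,.155]); print(g,s['contact_force'],s['opening'])
print(delta(fit.W(fit.q,(-102,0,52)),fit.q[2]))
```

```text
[0.48556473 0.02057159 0.05292091] [-0.56750353 -2.37664881  6.21230307] 0.18668419554632748
(array([  0.6, -90.4,   1.1]), array([-0.002, -0.001, -0.   ]))
```

View pics/w2.png

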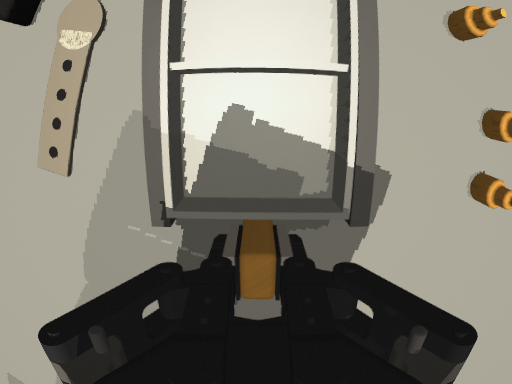

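Request:
{"name": "apply_moves", "arguments": {"steps": [{"tx": 0, "ty": 0, "tz": -1, "wx": 0, "wy": 0, "wz": 0}, {"tx": 0, "ty": -15, "tz": -1, "wx": 0, "wy": 0, "wz": 0}, {"tx": 0, "ty": -30, "tz": -1, "wx": 0, "wy": 0, "wz": 0}, {"tx": 0, "ty": -45, "tz": -1, "wx": 0, "wy": 0, "wz": 0}, {"tx": 0, "ty": -60, "tz": -1, "wx": 0, "wy": 0, "wz": 0}, {"tx": 0, "ty": -72, "tz": -1, "wx": 0, "wy": 0, "wz": 0}, {"tx": 0, "ty": -80, "tz": -1, "wx": 0, "wy": 0, "wz": 0}, {"tx": 0, "ty": -80, "tz": -1, "wx": 0, "wy": 0, "wz": 0}, {"tx": 0, "ty": -80, "tz": -1, "wx": 0, "wy": 0, "wz": 0}]}}

```text
time: 5.45
eef_pos: [0.5626, 0.0392, 0.2078]
tcp_rot: [0.783, -0.622, -0.0, -0.0]
contact_force: [1.2, 0.6, 3.0]
opening: 0.182
```

Request:
{"name": "apply_moves", "arguments": {"steps": [{"tx": 0, "ty": -3, "tz": 0, "wx": 0, "wy": 0, "wz": 0}, {"tx": 0, "ty": -6, "tz": 0, "wx": 0, "wy": 0, "wz": 0}, {"tx": 0, "ty": -9, "tz": 0, "wx": 0, "wy": 0, "wz": 0}, {"tx": 0, "ty": -11, "tz": 0, "wx": 0, "wy": 0, "wz": 0}, {"tx": 0, "ty": -12, "tz": 0, "wx": 0, "wy": 0, "wz": 0}, {"tx": 0, "ty": -12, "tz": 0, "wx": 0, "wy": 0, "wz": 0}]}}

```text
time: 6.05
eef_pos: [0.573, 0.0416, 0.2078]
tcp_rot: [0.783, -0.622, -0.002, 0.002]
contact_force: [-8.4, -1.7, 7.9]
opening: 0.179
```

Run:
```python
from h import *
import fit
cam('side','d3.png');cam('scene','s3.png');cam('wrist','w3.png')
s=readout.get_state(); g=s['eef_pos']+Ro.from_quat(s['tcp_rot']).apply([0,0,.155]); print(g,s['contact_force'],s['opening'])
print(delta(fit.W(fit.q,(-102,0,52)),fit.q[2]))
a=cv2.imread('pics/d3.png')[80:270,160:430]
cv2.imwrite('pics/d3z.png',cv2.resize(a,None,fx=2.9,fy=2.9,interpolation=cv2.INTER_CUBIC))
```

```text
[0.57213965 0.04143998 0.05283514] [-6.97201637 -2.29178405  8.85141937] 0.1771548502633087
(array([ 1.2, -0.2,  0.8]), array([0.006, 0.001, 0.001]))
```

View pics/d3z.png

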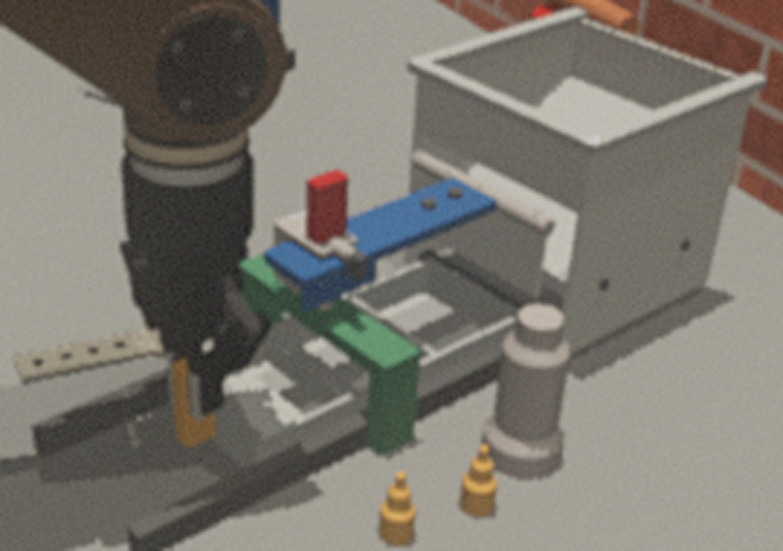

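View pics/w3.png

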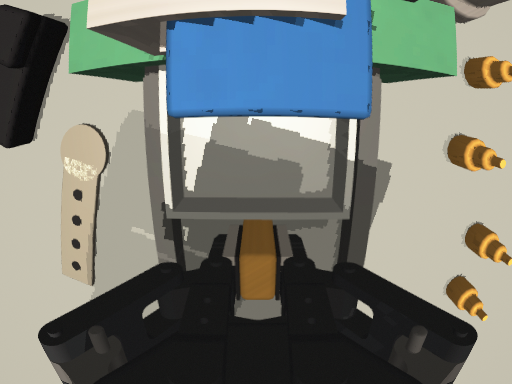

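Request:
{"name": "apply_moves", "arguments": {"steps": [{"tx": 0, "ty": -2, "tz": -1, "wx": 0, "wy": 0, "wz": 0}, {"tx": 0, "ty": -4, "tz": -1, "wx": 0, "wy": 0, "wz": 0}, {"tx": 0, "ty": -4, "tz": -1, "wx": 0, "wy": 0, "wz": 0}, {"tx": 0, "ty": -4, "tz": -1, "wx": 0, "wy": 0, "wz": 0}]}}

```text
time: 6.7
eef_pos: [0.5757, 0.0422, 0.2078]
tcp_rot: [0.783, -0.622, -0.004, 0.004]
contact_force: [-12.3, -3.2, 9.5]
opening: 0.183
```

Run:
```python
from h import *
import fit
s=readout.get_state(); g=s['eef_pos']+Ro.from_quat(s['tcp_rot']).apply([0,0,.155]); print(g,s['contact_force'],s['opening'])
print(delta(fit.W(fit.q,(-102,0,52)),fit.q[2]))
```

```text
[0.57384377 0.04198875 0.05278763] [-13.38760195  -4.18853836   9.8238853 ] 0.17708238550384453
(array([1.2, 2.5, 0.8]), array([0.012, 0.002, 0.001]))
```

Request:
{"name": "apply_moves", "arguments": {"steps": [{"tx": 0, "ty": 3, "tz": 0, "wx": 0, "wy": 0, "wz": 0}, {"tx": 0, "ty": 3, "tz": 0, "wx": 0, "wy": 0, "wz": 0}, {"tx": 0, "ty": 3, "tz": 0, "wx": 0, "wy": 0, "wz": 0}, {"tx": 0, "ty": 3, "tz": 0, "wx": 0, "wy": 0, "wz": 0}, {"tx": 0, "ty": 3, "tz": -30, "wx": 0, "wy": 0, "wz": 0}, {"tx": 0, "ty": 3, "tz": -70, "wx": 0, "wy": 0, "wz": 0}, {"tx": 0, "ty": 3, "tz": -110, "wx": 0, "wy": 0, "wz": 0}, {"tx": 0, "ty": 3, "tz": -150, "wx": 0, "wy": 0, "wz": 0}, {"tx": 0, "ty": 3, "tz": -175, "wx": 0, "wy": 0, "wz": 0}, {"tx": 0, "ty": 3, "tz": -175, "wx": 0, "wy": 0, "wz": 0}, {"tx": 0, "ty": 3, "tz": -175, "wx": 0, "wy": 0, "wz": 0}], "hand": 0.75}}

```text
time: 7.9
eef_pos: [0.5752, 0.042, 0.3838]
tcp_rot: [0.783, -0.622, 0.0, -0.0]
contact_force: [-0.4, 0.1, -0.7]
opening: 0.75
```

Run:
```python
from h import *
import fit
s=readout.get_state(); print(s['eef_pos'],s['contact_force'],s['opening'])
c=cam('wrist'); im=c['img'][:,:,::-1].copy()
for X in [(-114,-8,70),(-114,8,70),(-90,-8,70),(-90,8,70),(-13,-7,168),(-13,7,168),(13,-7,168),(13,7,168),(-15,-78,72),(-15,78,72),(-190,53,20),(-190,-53,20)]:
    u=wproj(c,s,fit.W(fit.q,X)); cv2.circle(im,tuple(int(v) for v in u),3,(255,0,255),1); print(X,u.round())
cv2.imwrite('pics/w4.png',cv2.resize(im,None,fx=1.5,fy=1.5))
print(delta(fit.W(fit.q,(0,0,220)),fit.q[2]))
```

```text
[0.57475926 0.04196489 0.3814822 ] [ 0.07842243 -0.0954443  -0.8384327 ] 0.7451741152288508
(-114, -8, 70) [268. 191.]
(-114, 8, 70) [252. 191.]
(-90, -8, 70) [268. 167.]
(-90, 8, 70) [252. 167.]
(-13, -7, 168) [273.  76.]
(-13, 7, 168) [250.  76.]
(13, -7, 168) [273.  36.]
(13, 7, 168) [250.  35.]
(-15, -78, 72) [342.  92.]
(-15, 78, 72) [178.  91.]
(-190, 53, 20) [216. 238.]
(-190, -53, 20) [302. 239.]
(array([   1.3, -100.4,    5.9]), array([0.004, 0.001, 0.   ]))
```

View pics/w4.png

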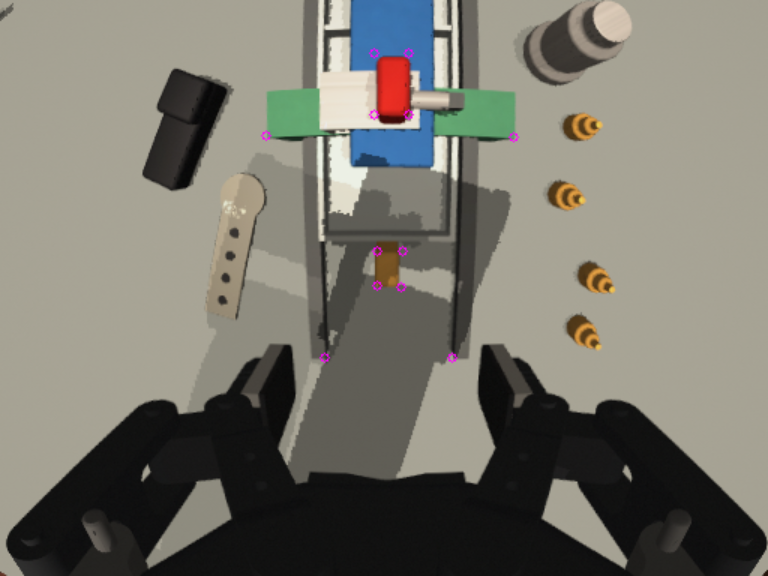

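The fin lies where home predicts (station x≈-102), so the tray is home. The tab, at pixel (395,90), is about 2 mm nearer than predicted. Moving on to it.

Request:
{"name": "apply_moves", "arguments": {"steps": [{"tx": 2, "ty": -49, "tz": 0, "wx": 0, "wy": 0, "wz": 0}, {"tx": 2, "ty": -99, "tz": 0, "wx": 0, "wy": 0, "wz": 0}, {"tx": 2, "ty": -99, "tz": 0, "wx": 0, "wy": 0, "wz": 0}, {"tx": 2, "ty": -99, "tz": 0, "wx": 0, "wy": 0, "wz": 0}, {"tx": 2, "ty": -99, "tz": 0, "wx": 0, "wy": 0, "wz": 0}]}}

```text
time: 8.55
eef_pos: [0.6715, 0.0623, 0.3825]
tcp_rot: [0.783, -0.622, -0.001, 0.001]
contact_force: [0.8, -0.5, -0.5]
opening: 0.747
```

Run:
```python
from h import *
import fit
s=readout.get_state(); print(s['eef_pos'],s['contact_force'],s['opening'])
c=cam('wrist'); im=c['img'][:,:,::-1].copy()
for X in [(-13,-7,168),(-13,7,168),(13,-7,168),(13,7,168)]:
    u=wproj(c,s,fit.W(fit.q,X)); cv2.circle(im,tuple(int(v) for v in u),3,(255,0,255),1); print(X,u.round())
cv2.imwrite('pics/w5.png',cv2.resize(im,None,fx=1.5,fy=1.5))
print(delta(fit.W(fit.q,(-1,-1,150)),fit.q[2]))
```

```text
[0.67117759 0.06218938 0.38400515] [ 1.30862339 -0.03329648  0.61084967] 0.7534617283098073
(-13, -7, 168) [267. 228.]
(-13, 7, 168) [247. 228.]
(13, -7, 168) [268. 191.]
(13, 7, 168) [247. 191.]
(array([ 0.1, -0.8, 79.4]), array([-0.001, -0.   ,  0.   ]))
```

View pics/w5.png

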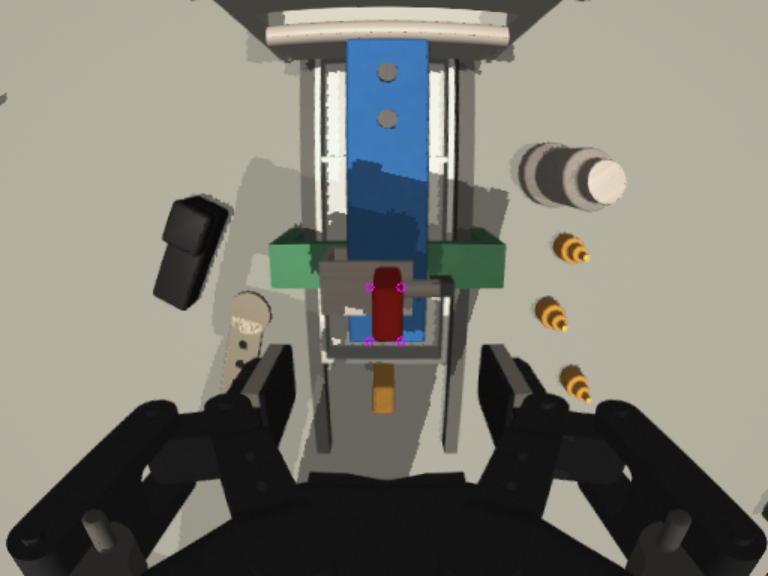

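The tab top sits on the predicted corners, so I'll descend and grip.

Request:
{"name": "apply_moves", "arguments": {"steps": [{"tx": 0, "ty": -1, "tz": 30, "wx": 0, "wy": 0, "wz": 0}, {"tx": 0, "ty": -1, "tz": 60, "wx": 0, "wy": 0, "wz": 0}, {"tx": 0, "ty": -1, "tz": 79, "wx": 0, "wy": 0, "wz": 0}, {"tx": 0, "ty": -1, "tz": 79, "wx": 0, "wy": 0, "wz": 0}, {"tx": 0, "ty": -1, "tz": 79, "wx": 0, "wy": 0, "wz": 0}]}}

```text
time: 9.2
eef_pos: [0.6728, 0.0624, 0.3057]
tcp_rot: [0.783, -0.622, 0.0, -0.0]
contact_force: [-0.3, 0.1, 0.2]
opening: 0.75
```

Request:
{"name": "apply_moves", "arguments": {"steps": [{"tx": 0, "ty": 0, "tz": 0, "wx": 0, "wy": 0, "wz": 0}, {"tx": 0, "ty": 0, "tz": 0, "wx": 0, "wy": 0, "wz": 0}, {"tx": 0, "ty": 0, "tz": 0, "wx": 0, "wy": 0, "wz": 0}, {"tx": 0, "ty": 0, "tz": 0, "wx": 0, "wy": 0, "wz": 0}, {"tx": 0, "ty": 0, "tz": 0, "wx": 0, "wy": 0, "wz": 0}, {"tx": 0, "ty": 0, "tz": 0, "wx": 0, "wy": 0, "wz": 0}, {"tx": 0, "ty": 0, "tz": 0, "wx": 0, "wy": 0, "wz": 0}], "hand": 0, "force": 60}}

```text
time: 9.9
eef_pos: [0.6734, 0.0624, 0.3058]
tcp_rot: [0.783, -0.622, 0.001, -0.0]
contact_force: [-0.5, -1.6, 4.2]
opening: 0.157
```

Run:
```python
from h import *
import fit
s=readout.get_state(); print(s['eef_pos'],s['contact_force'],s['opening'])
g=s['eef_pos']+Ro.from_quat(s['tcp_rot']).apply([0,0,.155]);print(g)
cam('wrist','w6.png')
print(delta(fit.W(fit.q,(-1,-1,150)),fit.q[2]))
```

```text
[0.67338931 0.06240404 0.30574154] [-1.83731995 -1.2087118   6.00485816] 0.1569586386295433
[0.67363456 0.06235158 0.15074175]
(array([-0.1,  1.3,  0.7]), array([-0.001, -0.001,  0.   ]))
```

View pics/w6.png

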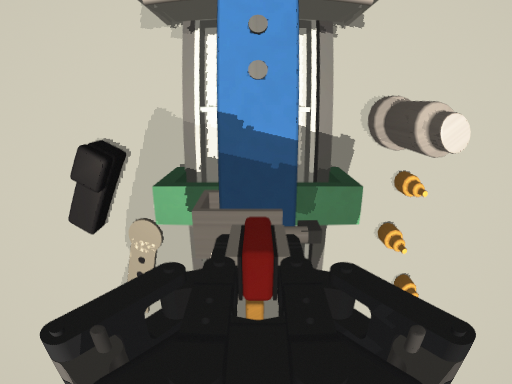

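Tab is pinched at (258,260). Pulling left.

Request:
{"name": "apply_moves", "arguments": {"steps": [{"tx": -3, "ty": 0, "tz": 0, "wx": 0, "wy": 0, "wz": 0}, {"tx": -6, "ty": 0, "tz": 0, "wx": 0, "wy": 0, "wz": 0}, {"tx": -9, "ty": 0, "tz": 0, "wx": 0, "wy": 0, "wz": 0}, {"tx": -12, "ty": 0, "tz": 0, "wx": 0, "wy": 0, "wz": 0}, {"tx": -14, "ty": 0, "tz": 0, "wx": 0, "wy": 0, "wz": 0}, {"tx": -16, "ty": 0, "tz": 0, "wx": 0, "wy": 0, "wz": 0}, {"tx": -18, "ty": 0, "tz": 0, "wx": 0, "wy": 0, "wz": 0}, {"tx": -18, "ty": 0, "tz": 0, "wx": 0, "wy": 0, "wz": 0}, {"tx": -18, "ty": 0, "tz": 0, "wx": 0, "wy": 0, "wz": 0}, {"tx": -18, "ty": 0, "tz": 0, "wx": 0, "wy": 0, "wz": 0}]}}

```text
time: 11.05
eef_pos: [0.6697, 0.0783, 0.3058]
tcp_rot: [0.783, -0.622, 0.003, 0.001]
contact_force: [0.0, -7.6, 5.0]
opening: 0.157
```

Run:
```python
from h import *
import fit
s=readout.get_state(); print(s['eef_pos'],s['contact_force'],s['opening'])
g=s['eef_pos']+Ro.from_quat(s['tcp_rot']).apply([0,0,.155]);print(g)
cam('wrist','w7.png')
print(delta(fit.W(fit.q,(0,0,150)),fit.q[2]))
```

```text
[0.66970315 0.07826125 0.30578485] [ 0.01903098 -7.79338291  4.55510681] 0.1549651033469767
[0.67014076 0.07755825 0.15078706]
(array([15.2,  0.3,  0.8]), array([-0.002, -0.005,  0.   ]))
```

View pics/w7.png

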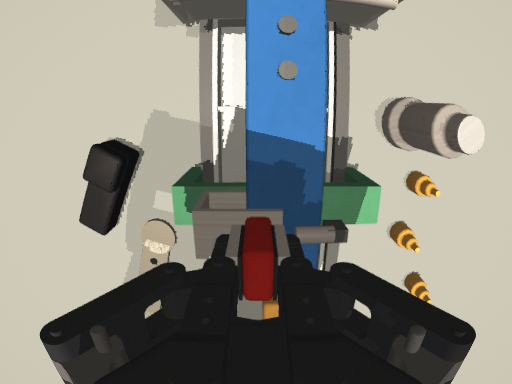

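Run:
```python
import numpy as np
x,z=-139.7,194
for t in np.arange(.05,.56,.05):
    print(round(t,2), 'ty',round(-(x*np.cos(t)+z*np.sin(t)-x),1),'tz',round(-(-x*np.sin(t)+z*np.cos(t)-z),1))
```

```text
0.05 ty -9.9 tz -6.7
0.1 ty -20.1 tz -13.0
0.15 ty -30.6 tz -18.7
0.2 ty -41.3 tz -23.9
0.25 ty -52.3 tz -28.5
0.3 ty -63.6 tz -32.6
0.35 ty -75.0 tz -36.1
0.4 ty -86.6 tz -39.1
0.45 ty -98.3 tz -41.5
0.5 ty -110.1 tz -43.2
0.55 ty -122.0 tz -44.4
```

Request:
{"name": "apply_moves", "arguments": {"steps": [{"tx": -1, "ty": -9.9, "tz": -6.7, "wx": -0.05, "wy": 0, "wz": 0}, {"tx": -1, "ty": -20.1, "tz": -13, "wx": -0.1, "wy": 0, "wz": 0}, {"tx": -1, "ty": -30.6, "tz": -18.7, "wx": -0.15, "wy": 0, "wz": 0}, {"tx": -1, "ty": -41.3, "tz": -23.9, "wx": -0.2, "wy": 0, "wz": 0}, {"tx": -1, "ty": -41.3, "tz": -23.9, "wx": -0.2, "wy": 0, "wz": 0}, {"tx": -1, "ty": -41.3, "tz": -23.9, "wx": -0.2, "wy": 0, "wz": 0}]}}

```text
time: 11.8
eef_pos: [0.7095, 0.0882, 0.3277]
tcp_rot: [0.779, -0.619, -0.06, 0.08]
contact_force: [-0.3, -7.8, 1.1]
opening: 0.154
```

Run:
```python
from h import *
import fit
s=readout.get_state(); print(s['eef_pos'],s['contact_force'],s['opening'],s['qpos'])
g=s['eef_pos']+Ro.from_quat(s['tcp_rot']).apply([0,0,.155]);print(g)
x,z=-139.7,38;t=.2
print(delta(fit.W(fit.q,(140+x*np.cos(t)+z*np.sin(t),16,112-x*np.sin(t)+z*np.cos(t))),fit.q[2],t))
cam('wrist','w8.png');cam('side','d8.png')
a=cv2.imread('pics/d8.png')[50:270,160:430]
cv2.imwrite('pics/d8z.png',cv2.resize(a,None,fx=2.7,fy=2.7,interpolation=cv2.INTER_CUBIC))
```

```text
[0.70940789 0.08824435 0.3277834 ] [ 0.23270459 -8.0798039   0.39486737] 0.1547309145310295 [-0.01224064  0.46773363  1.48701333 -0.05341266  1.38039887  1.34651593]
[0.67957819 0.08048341 0.17587897]
(array([-0.1,  0. , -1.1]), array([ 0.   , -0.005, -0.001]))
```

View pics/d8z.png

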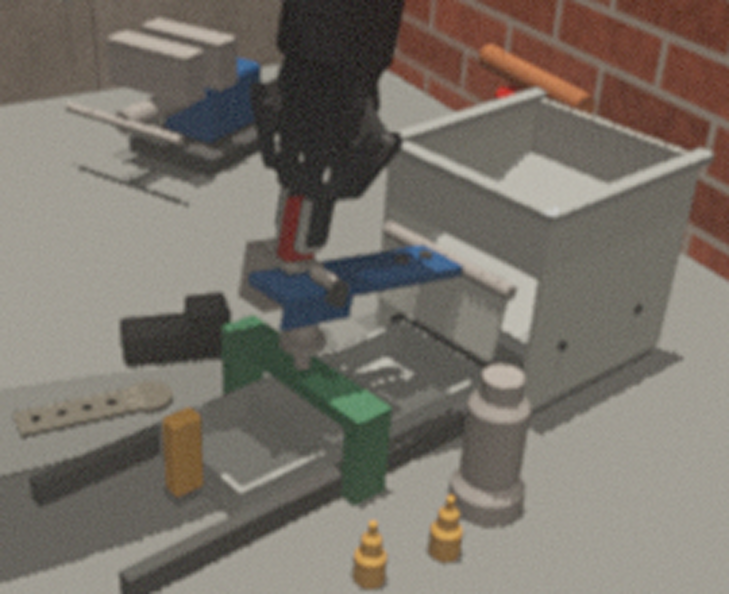

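View pics/w8.png

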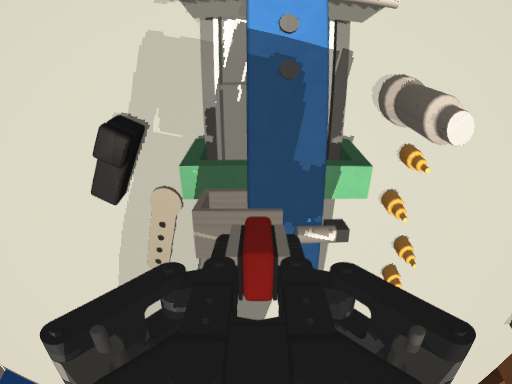

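The tongue is off its ball and the fingers still hold the tab. The same arc in the tool frame continues the lift.

Request:
{"name": "apply_moves", "arguments": {"steps": [{"tx": 0, "ty": -9.9, "tz": -6.7, "wx": -0.05, "wy": 0, "wz": 0}, {"tx": 0, "ty": -20.1, "tz": -13, "wx": -0.1, "wy": 0, "wz": 0}, {"tx": 0, "ty": -30.6, "tz": -18.7, "wx": -0.15, "wy": 0, "wz": 0}, {"tx": 0, "ty": -41.3, "tz": -23.9, "wx": -0.2, "wy": 0, "wz": 0}, {"tx": 0, "ty": -52.3, "tz": -28.5, "wx": -0.25, "wy": 0, "wz": 0}, {"tx": 0, "ty": -63.6, "tz": -32.6, "wx": -0.3, "wy": 0, "wz": 0}, {"tx": 0, "ty": -72, "tz": -35.3, "wx": -0.337, "wy": 0, "wz": 0}, {"tx": 0, "ty": -72, "tz": -35.3, "wx": -0.337, "wy": 0, "wz": 0}, {"tx": 0, "ty": -72, "tz": -35.3, "wx": -0.337, "wy": 0, "wz": 0}, {"tx": 0, "ty": -72, "tz": -35.3, "wx": -0.337, "wy": 0, "wz": 0}]}}

```text
time: 13.0
eef_pos: [0.7846, 0.1054, 0.3476]
tcp_rot: [0.754, -0.6, -0.164, 0.211]
contact_force: [-3.5, -8.9, 2.1]
opening: 0.152
```

Run:
```python
from h import *
import fit
s=readout.get_state(); print(s['eef_pos'],s['contact_force'],s['opening'],s['dq'].round(3))
x,z=-139.7,38;t=.537
print(delta(fit.W(fit.q,(140+x*np.cos(t)+z*np.sin(t),16,112-x*np.sin(t)+z*np.cos(t))),fit.q[2],t))
cam('wrist','w9.png');cam('side','d9.png');
a=cv2.imread('pics/d9.png')[50:270,160:430]
cv2.imwrite('pics/d9z.png',cv2.resize(a,None,fx=2.7,fy=2.7,interpolation=cv2.INTER_CUBIC))
```

```text
[0.78458892 0.10538383 0.34761477] [-2.4415889  -8.11069821  1.78822981] 0.15477283476929315 [-0.002 -0.002  0.003 -0.001  0.001 -0.001]
(array([-0.3,  0.6, -1.6]), array([ 0.004, -0.004, -0.003]))
```

View pics/d9z.png

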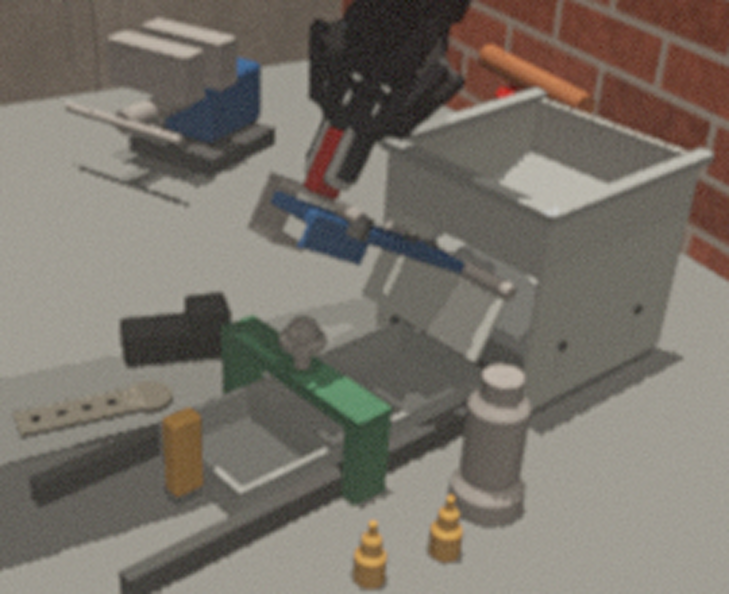

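View pics/w9.png

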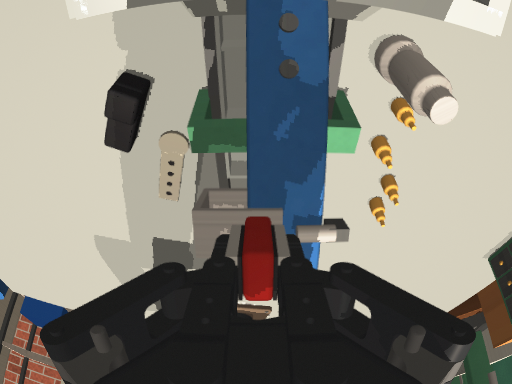

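Tongue is raised about 30° and held, and the bystanders are unmoved. One check of the fin against home before handing in.

Run:
```python
from h import *
import fit
D=cam('side')
for x in(-106,-102,-98): print(x,((proj(D,fit.W(fit.q,(x,0,70)))-[160,50])*2.7).round(1))
s=readout.get_state(); print(s['contact_force'],s['time'],np.abs(s['dq']).max())
ctrl.sign_off()
```

```text
-106 [177.8 419.2]
-102 [182.7 417.1]
-98 [187.7 415. ]
[-1.77164537 -8.42626492  1.68000793] 13.35 0.0018430293060806454
the job is handed in; nothing more can be done
```

I finished the job and handed it in at about 13.4 s of the 48 s allowed. The hand-in gives no verdict, so these results rest on my own last checks.

- **Tray:** I pinched the brass fin and pushed the tray about 90 mm until it stalled, with about 13 N on the tool. In the last side picture the fin's top is at column 183, where 183 is predicted for home. The wrist picture taken after release also put it within 1–2 mm of home.
- **Latch:** I gripped the red tab at 60 N and pulled it about 16 mm to the left while the tongue was still down on its ball. The sideways force of about 8 N fits the spring near its end stop.
- **Tongue and flap:** I lifted the tab along the hinge arc to about 0.54 rad (31°). The last pictures show the tongue off its ball, the flap open and the fingers still on the tab. The arm was at rest, with the same 8 N still pulling sideways.
- **Bystanding tools:** None of them looked moved in the last pictures, which I judged by eye without measuring.

Two small disagreements remained. In the same side picture the fin's top sits about 5 enlarged pixels (roughly 2 image pixels) above its predicted row. During the final push the tool read 2.5 mm past home, which I put down to the arm and grip flexing.

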